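# Squeeze the steel shoe home onto a peg

### The arm

A 6-joint arm with a two-finger parallel gripper is mounted at the origin on the work surface. World frame = base frame: x ahead of the robot, y to its left, z up, the work surface at z = 0. Lengths are in m, angles in degrees, forces in N, time in s.
With the tool pointing down it reaches from about 0.25 to 0.725 m from the base axis. Payload 9.7 kg.
Tool frame: the origin (TCP) lies at the very end of the fingers, on their centre line; the grasp point (between the pads) lies 19 mm behind it (bot.grip_point_offset is the distance from the TCP to the grasp point, in m); y points along the fingers, x is the direction in which the jaws open and shut, and the axes are right-handed (so a half turn about y gives the same grasp; the last joint's range is limited). The gripper opens to 85 mm and grips with 20 to 120 N. Pads are 22 mm wide; open, the fingers measure 114 mm over their backs; the gripper's body (76 mm by 85 mm) begins 54 mm behind the grasp point. The pads swing forward as they close: fully open they stand 13 mm farther back than shut.
Start: joints at [-73.682, 4.979, 10.078, 95.1, 0, 90], TCP at [0.155, -0.528, 0.231] pointing down, gripper open.
Joint ranges: [-179.16, 179.16], [-48.56, 103.87], [-65.8, 70.77], [-126.05, 130.52], [-82.76, 87.17], [-180, 180]. Speed limits (degrees/s): [127.2, 127.2, 147.25, 180, 180, 180].

### API

Orientations are given as [roll, pitch, yaw] about the fixed x, y, z axes, in that order (R = Rz(yaw) Ry(pitch) Rx(roll)).
In Python, from workcell import bot gives the robot as it stands.
- The arm moves only by the shell command python3 -m inch 'ROWS' [FORCE]. ROWS is JSON, a list of rows, each a list of 3 entries, a list of its own where there are three numbers: the shift along the tool's x, y, z in mm, then the turn, a rotation vector about the tool's x, y, z in rad, then the finger opening in mm, from 0 to 85.4. In form: [[[x, y, z], [ax, ay, az], grip], ...]. A call has 1 to 20 rows; each row is the pose to reach, as a shift and turn from the pose measured when the call began, along the tool's axes at that moment; what a row does not reach only later rows make up. A row lasts 1/10 s, in which the tool goes at most 50 mm and 8.59 degrees, less where a joint would pass 70% of its speed; a pose out of reach is approached as far as the arm can. A call with a gripper value outside its range is refused whole. The fingers move at their own pace and stop on an object; FORCE is the grip in N (left out, the last holds). Time passes only in rows, so rows that repeat a pose let the fingers close. It gives the time, the measured TCP pose, the force and the opening at its end, in the units of the state.
- bot.get_obs(): the state, without advancing time (a new reading comes with each control period).
- bot.camera(name): name is "scene" or "top" or "wrist"; returns a dict with "frame" (400x640x3 uint8, red, green, blue), "mtx" (3x3 intrinsics, pixels), "origin" and "orientation" of the camera in the world. Camera axes: x right, y down, z forward; pixel columns grow to the right and rows downward; lengths in m; the calibration is good to about 2 mm. The wrist camera is an equidistant fisheye: a pixel r from the principal point sees the ray r / f radians off the axis. A picture is of the moment at which its call begins. There is no depth.
- bot.job_done(): hands the job in, once; it reports no verdict.
Trained networks look in a picture, given as the dict that the camera call returned (one of the last four; its "shot" number tells which), for a name from the list of things; names that differ only in an ending like _2 or _b are one class to them, and where a whole thing is asked for, a point or a joint stands for the part that bears it (a point fixed in the world has none). Each returns a list of dicts, best first, with "confidence" (0 to 1); they miss things now and then, are a little off and sometimes report something else, mostly with a low value. They report only what shows in the picture. A call takes as long as a camera call.
- bot.search_frame(picture, name): "box" ([left, top, right, bottom] in pixels, round what is visible of it).
- bot.cut_out(picture, name): "region" (400x640 bool, what is visible of it) and "box" ([left, top, right, bottom] in pixels, round what is visible of it).
The state is a dict: "time": time; "q": joint angles; "qd": joint speeds; "joint_efforts": joint torques, N m; "ee_pos": TCP position; "tcp_rot": TCP orientation; "wrist_force": force on the tool from outside, world axes, zero at the start; "torque": the same for the moment, N m; "opening": finger opening in m.
Only numpy, scipy, OpenCV 4.12 (cv2) and the standard library are available. Lean on these libraries where they do the work, as an engineer would, in place of code of your own. Each camera call takes 0.05 s, during which the arm holds its last target. There are 200 camera calls.

### The job

Lay the square wooden peg with the half-fitted steel shoe crosswise on the small anvil of the squeeze press, with one end towards each jaw, and let go of it. Then squeeze the press's two handles together so that the shoe slides home against the wood's shoulder, on until you feel the resistance peak and the press's click jaw give, and stop there, because squeezing on bruises the wood. Let the handles spring open, leave the finished peg lying on the anvil, do not push the shoe on with your fingers, and leave the other things on the bench where they are.

Things in the scene. Friction and masses are not known exactly. Their poses are not given: they have to be found in the camera images.
- peg_grip (a point): Centre of the plain wooden part of the loose peg, the place to grip it, 13 mm above its underside, fingers on the two long sides. x along the peg's length towards the shoe, z up. The brown wood is 26 x 26 mm square and reaches 13 mm either way along x; beyond it on the +x side come a 6 mm gap with a thinner pale neck, then the steel shoe. The peg is 46 mm long in all, about 130 g.
- peg: The same peg: origin in the middle of its underside as found, half-way between its two ends (10 mm from peg_grip along +x), axes as at peg_grip. It may lie in the press either way round.
- shoe_face (a point): Centre of the outer end face of the bare steel shoe, 33 mm from peg_grip as found. The shoe is 14 mm long, 26 x 26 mm square; home, its rim closes the 6 mm gap, flush against the brown wood, and the peg is 40 mm long.
- shoe (a joint): How far the shoe has slid on over the neck, in m: 0 as found, 0.006 home (stop). It is a tight friction fit: about 14 N end to end makes it slide, and it stays wherever it was pushed to.
- neck (a joint): How far the neck, shoe and all, has been driven into the brown wood, in m: 0 as found. It gives springily: 0 up to 20 N end to end, 0.0006 at 32 N, 0.001 at 40 N. Beyond 0.001 the wood is bruised: this is what squeezing on after the give leads to.
- press_seat (a point): Middle of the flat top of the press's anvil, where the peg is to lie, 45 mm above the bench. x points from the handles to the pivots, z up; the jaws close along y, so the peg's length goes along y. The anvil top is 24 mm (x) by 52 mm (y); at both its x sides fingers have room down to 20 mm above the bench, on the +x side as far as the pivot block 62 mm away.
- press: The squeeze press, screwed to the bench: origin under the anvil, axes as at press_seat. On each arm a rounded upright steel jaw faces the anvil. Open, the right (-y) jaw is 30 mm from the middle; the left (+y) one is the end of an adjusting screw, set each time anywhere from 29 to 22 mm and not measured, so lay the peg's middle about 4 mm to -y and find by feel where the shoe is home.
- click_jaw (a joint): Give of the right jaw in its dark housing, in m: 0 at rest. It holds firm until the load on the peg reaches about 32 N, more than the shoe needs to slide home, then gives way outwards with a click and ever less resistance, up to 0.003 (a hard stop); it goes back to 0 when let go. This give, of 0.001 or more, is the sign that the shoe sits tight.
- press_grip (a point): Midway between the two handle grips, 58 mm above the bench, 85 mm from the anvil's middle to -x; axes as at press_seat. The grips are black upright bars 8 mm thick, 24 mm high (46 to 70 mm above the bench), free below, reaching 25 mm to +x and 30 mm to -x. Open they measure 68 mm over the outsides; squeeze along y. The jaw gives at 26 to 46 mm; 2 mm here is about 1 mm at the jaws.
- handle_left (a joint): Turn of the left (+y) arm about its upright pivot (from the anvil's middle 80 mm to +x, 42 mm to +y), in rad: 0 open, grows as it closes, at most 0.19. A return spring opens it (at the grip 3 N open, 7 N closed). With the peg in the jaws each grip feels about 11 to 15 N while the shoe slides on, then a peak of about 20 to 26 N, then the give; about 28 N bruises the wood.
- handle_right (a joint): The same for the right (-y) arm, pivot 42 mm to -y. The two arms turn independently.
- blank: Bystander: plain square wooden bar without shoe, 60 x 26 x 26 mm.
- chisel: Bystander: chisel, 250 mm long, wooden handle.
- mallet: Bystander: hammer, lying.
- bark: Bystander: strip of bark-covered wood, 110 x 45 x 20 mm.
- collar: Bystander: steel ring, 40 mm across, 12 mm high.
- tape: Bystander: grey tape measure, 62 x 34 x 60 mm.
- offcut: Bystander: pale block, 90 x 50 x 35 mm.
- glue: Bystander: white bottle, 56 mm across, 150 mm high.

How it is judged:
By the outcome, as a careful person would: the job done as asked, in the order asked, and still so for the second after the job is handed in, with the robot touching nothing.
It also fails if it takes over 59 s, if anything falls off the work surface, if the arm or the gripper's body presses on something with over 40 N, if the wrist force passes 120 N, or if a joint passes its speed limit or range.

## Working session

There is one attempt and no reset: what is moved stays moved. The work goes in short steps, Python scripts to look and compute and a shell command to move; the robot and the scene stay as the last step left them, time stands still between calls to the robot, and variables do not carry over. Pictures are saved under pics/ and viewed, about 8 in all and at most 12, crops included, and the job is handed in when it is done.

```bash
mkdir -p pics; ls
cat > h.py <<'E'
import numpy as np, cv2
from workcell import bot
from scipy.spatial.transform import Rotation as R
def cam(n):
    return bot.camera(n)
def rot(p):
    o=np.array(p["orientation"],float)
    return o if o.shape==(3,3) else R.from_euler("xyz",o,degrees=True).as_matrix()
def ray(p,u,v,fish=False):
    K=np.array(p["mtx"]); x=(u-K[0,2])/K[0,0]; y=(v-K[1,2])/K[1,1]
    if fish:
        r=np.hypot(x,y); d=np.array([x/r*np.sin(r),y/r*np.sin(r),np.cos(r)]) if r>1e-9 else np.array([0,0,1.])
    else: d=np.array([x,y,1.])
    return rot(p)@d
def at(p,u,v,z,fish=False):
    d=ray(p,u,v,fish); o=np.array(p["origin"]); return o+d*(z-o[2])/d[2]
def proj(p,P,fish=False):
    K=np.array(p["mtx"]); c=rot(p).T@(np.array(P)-np.array(p["origin"]))
    if fish:
        t=np.arctan2(np.hypot(c[0],c[1]),c[2]); n=np.hypot(c[0],c[1])+1e-12; x,y=c[0]/n*t,c[1]/n*t
    else: x,y=c[0]/c[2],c[1]/c[2]
    return np.array([x*K[0,0]+K[0,2],y*K[1,1]+K[1,2]])
def save(p,name,box=None,s=1):
    f=p["frame"][:,:,::-1]
    if box: a,b,c,d=box; f=f[b:d,a:c]
    cv2.imwrite("pics/"+name,cv2.resize(f,None,fx=s,fy=s,interpolation=cv2.INTER_CUBIC))
E
python3 - <<'E'
from h import *
o=bot.get_obs(); print(o)
for n in("top","scene"):
    p=cam(n); print(n,p["mtx"],p["origin"],p["orientation"])
    save(p,n+"1.png",s=1.25)
    for t in("peg","press","press_grip","blank","shoe_face"):
        print(t,[(np.round(r["box"]),round(r["confidence"],2)) for r in bot.search_frame(p,t)][:3])
E
```

```text
pics
{'time': 0.0, 'q': array([-7.36835627e+01,  5.01106560e+00,  1.00307685e+01,  9.51001769e+01,
       -2.19796586e-03,  9.00011781e+01]), 'qd': array([0.05868916, 0.04506076, 0.07062308, 0.11593614, 0.12437615,
       0.10586407]), 'joint_efforts': array([ 5.96605914e-04, -5.20390248e+01,  4.64801717e+01,  1.64824032e-02,
        3.10076564e-05, -2.91398692e-07]), 'ee_pos': array([ 0.15443558, -0.52760553,  0.2305504 ]), 'tcp_rot': array([-9.00021996e+01,  8.04740438e-02, -7.36847408e+01]), 'wrist_force': array([-0.76687987,  0.22716142,  0.09891384]), 'torque': array([-0.02662133,  0.04540639,  0.03400751]), 'opening': 0.08505838936315673}
top [[488.19869122   0.         319.38279163]
 [  0.         488.19869122 206.52905174]
 [  0.           0.           1.        ]] [ 0.49995476 -0.01509431  1.24485723] [-176.00971005    0.56713679  -90.18878279]
peg [(array([386., 236., 406., 254.]), 0.64)]
press [(array([275., 172., 332., 266.]), 0.57)]
press_grip [(array([268., 170., 328., 268.]), 0.84)]
blank [(array([400., 176., 419., 206.]), 0.84)]
shoe_face [(array([384., 237., 393., 245.]), 0.62), (array([271., 172., 330., 265.]), 0.53)]
scene [[369.58544979   0.         318.49116818]
 [  0.         369.58544979 202.51896533]
 [  0.           0.           1.        ]] [ 0.92062218 -0.70042363  0.68043553] [-128.21328296    0.38335567   24.95015183]
peg [(array([241., 243., 264., 257.]), 0.83)]
press [(array([275., 178., 356., 235.]), 0.68)]
press_grip [(array([272., 177., 359., 238.]), 0.76), (array([370., 154., 401., 180.]), 0.47)]
blank [(array([284., 271., 302., 296.]), 0.56)]
shoe_face []
```

View pics/top1.png

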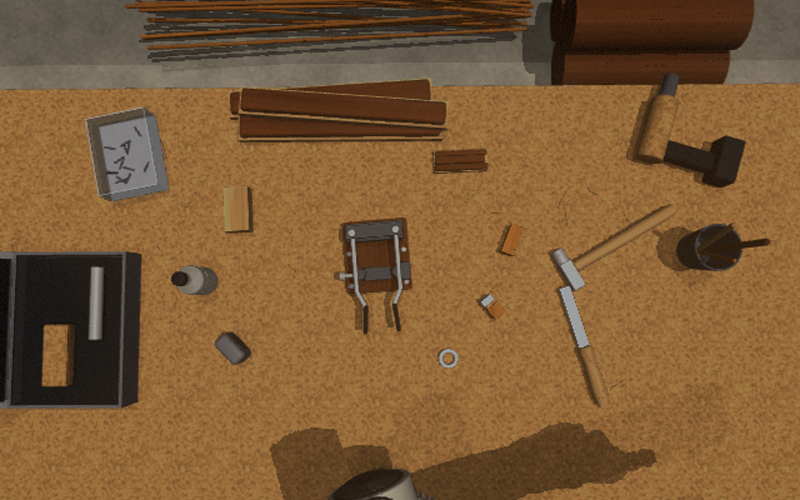

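Run:
```python
from h import *
p=cam("top"); save(p,"top2.png",(255,150,425,280),4.5)
for n in("peg","shoe","press"):
    for r in bot.cut_out(p,n)[:2]:
        m=r["region"].astype(np.uint8); c=cv2.findContours(m,0,2)[0]; c=max(c,key=cv2.contourArea)
        print(n,round(r["confidence"],2),r["box"],cv2.minAreaRect(c))
```

```text
peg 0.72 [383.3, 236.9, 404.3, 254.2] ((393.75006103515625, 245.2500457763672), (18.384777069091797, 10.60660171508789), 45.0)
shoe 0.26 [385.4, 235.1, 404.7, 256.6] ((393.75006103515625, 244.75003051757812), (20.50609588623047, 11.31370735168457), 45.0)
press 0.92 [273.8, 174.1, 330.9, 265.6] ((300.5148620605469, 220.14852905273438), (89.5533447265625, 57.314144134521484), 84.2894058227539)
press 0.58 [354.3, 278.2, 367.2, 298.5] ((359.0, 286.0), (14.0, 14.0), 90.0)
```

View pics/top2.png

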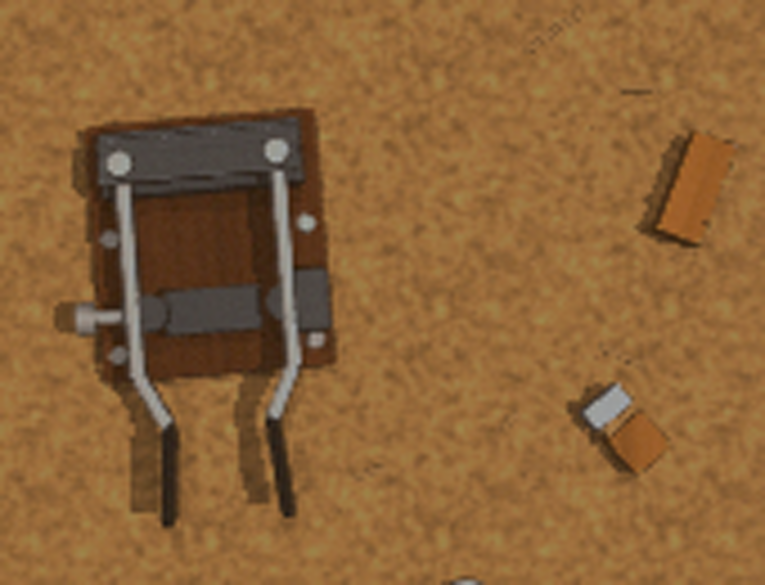

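The top view shows the press in the middle (anvil at about crop (212,308)), handles towards the robot. The loose peg is at crop (625,430), its shoe up and to the left of the wood. The ring lies below it.

Run:
```python
from h import *
p=cam("top")
c=lambda x,y,z:at(p,255+x/4.5,150+y/4.5,z)
W=c(638,442,.026);S=c(607,407,.026);print("wood",W,"shoe",S,"yaw",np.degrees(np.arctan2(*(S-W)[[1,0]])),np.linalg.norm(S-W))
A=c(212,308,.045);print("anvil",A)
for z in(.05,.06,.07):
    L=c(119,163,z);Rr=c(277,150,z);d=(L-Rr);print(z,L,Rr,np.linalg.norm(d),"press yaw",np.degrees(np.arctan2(d[1],d[0]))-90, "dist mid-anvil",np.linalg.norm(((L+Rr)/2-A)[:2]))
g=(c(168,475,.07)+c(281,467,.07))/2;print("grip",g,np.degrees(np.arctan2(*(A-g)[[1,0]])))
o=bot.get_obs();print(o["ee_pos"],o["tcp_rot"])
p=cam("wrist");print(p["mtx"],p["origin"],p["orientation"]);
```

```text
wood [ 0.48043304 -0.19523405  0.026     ] shoe [ 0.49976317 -0.17840177  0.026     ] yaw 41.04869138077278 0.02563161654392556
anvil [0.55447597 0.03910229 0.045     ]
0.05 [0.6338475  0.08972396 0.05      ] [0.64061701 0.00323046 0.05      ] 0.08675800754779736 press yaw 4.475192817195463 dist mid-anvil 0.08308424680404103
0.06 [0.63272692 0.08884671 0.06      ] [0.63943978 0.0030771  0.06      ] 0.08603191236584674 press yaw 4.475192817195406 dist mid-anvil 0.08189517114725153
0.07 [0.63160635 0.08796947 0.07      ] [0.63826254 0.00292373 0.07      ] 0.08530581718389613 press yaw 4.475192817195435 dist mid-anvil 0.08070822188971792
grip [0.46643755 0.03138906 0.07      ] 5.007019491322359
[ 0.15455728 -0.52786886  0.23131184] [-8.99999055e+01 -5.12858024e-03 -7.36792747e+01]
[[309.70691629   0.         317.75239031]
 [  0.         309.70691629 200.12542417]
 [  0.           0.           1.        ]] [ 0.21838508 -0.50948228  0.37464827] [ 1.64677689e+02 -2.60465042e-02 -7.37172788e+01]
```

```bash
cat >> h.py <<'E'
def tgt(x,y,z,yaw):
    o=bot.get_obs(); M=R.from_euler("xyz",o["tcp_rot"],degrees=True); T=R.from_euler("xyz",[-90,0,yaw],degrees=True)
    s=M.inv().apply(np.array([x,y,z])-o["ee_pos"])*1000
    print("shift",np.round(s,1),"turn",np.round((M.inv()*T).as_rotvec(),4),"t",o["time"],"open",o["opening"])
E
python3 - <<'E'
from h import *
tgt(.4804,-.1952,.15,-47)
E
```

```text
shift [-227.7   81.3  406.2] turn [-0.     -0.4658 -0.    ] t 0.9 open 0.08528453715916876
```

```bash
python3 -m inch '[[[-228,81,406],[0,-0.466,0],85],[[-228,81,406],[0,-0.466,0],85],[[-228,81,406],[0,-0.466,0],85],[[-228,81,406],[0,-0.466,0],85],[[-228,81,406],[0,-0.466,0],85],[[-228,81,406],[0,-0.466,0],85],[[-228,81,406],[0,-0.466,0],85],[[-228,81,406],[0,-0.466,0],85],[[-228,81,406],[0,-0.466,0],85],[[-228,81,406],[0,-0.466,0],85],[[-228,81,406],[0,-0.466,0],85],[[-228,81,406],[0,-0.466,0],85],[[-228,81,406],[0,-0.466,0],85]]'
python3 - <<'E'
from h import *
o=bot.get_obs();print(o["ee_pos"],o["tcp_rot"],o["q"])
p=cam("wrist");print(p["origin"]);save(p,"w1.png",(160,60,480,360),2.5)
for r in bot.cut_out(p,"peg")[:2]: print(r["box"],r["confidence"])
print(proj(p,[.4804,-.1952,.026],1),proj(p,[.4998,-.1784,.026],1))
E
```

```text
time: 2.2
ee_pos: [0.4797, -0.1956, 0.1506]
tcp_rot: [-90.0, -0.0, -47.0]
wrist_force: [0.6, 0.1, -0.2]
opening: 0.0849
[ 0.47971103 -0.19561538  0.15061614] [-9.00023629e+01 -2.22498254e-02 -4.70268911e+01] [-2.21782086e+01 -2.91384800e-01 -4.29147921e+00  8.59807086e+01
 -1.14940815e-02  1.14848681e+02]
[ 0.5282755  -0.15039922  0.2939419 ]
[305.6, 146.2, 329.8, 201.4] 0.94
[317.70440383 191.53979388] [318.75386435 163.01901268]
```

View pics/w1.png

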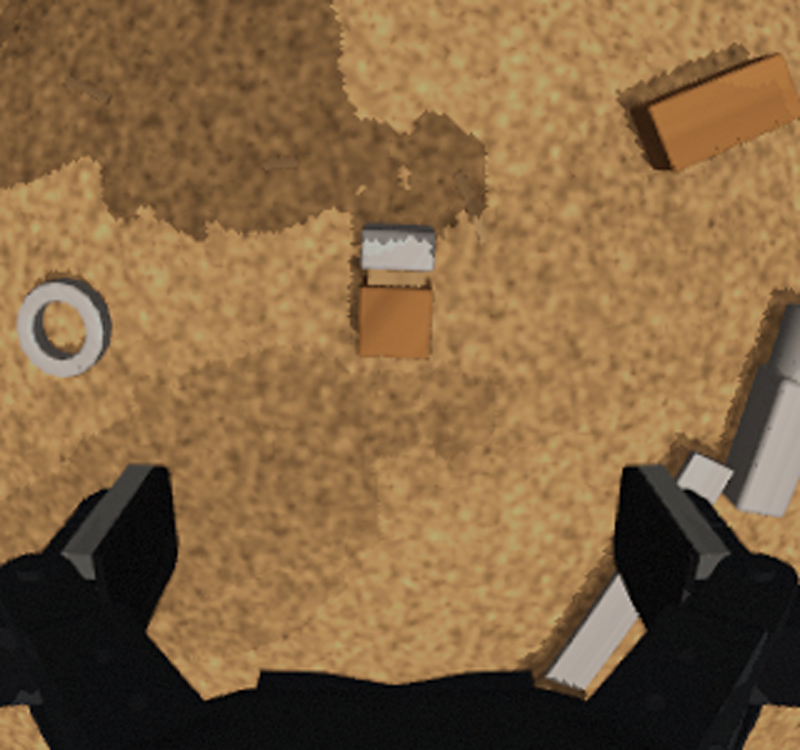

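Wrist view: peg upright under the tool, wood top at crop x 360–431, y 287–356, shoe above it, collar to the left; almost aligned.

Run:
```python
from h import *
p=cam("wrist")
c=lambda x,y:at(p,160+x/2.5,60+y/2.5,.026,1)[:2]
a,b,d,e=c(361,287),c(432,287),c(360,356),c(431,356)
C=(a+b+d+e)/4;v=(a+b-d-e)/2;w=(b+e-a-d)/2
print(C,np.linalg.norm(v),np.linalg.norm(w),np.degrees(np.arctan2(v[1],v[0])),np.degrees(np.arctan2(w[1],w[0]))+90)
u=v/np.linalg.norm(v);G=C+.002*u;print(G)
f=(c(362,240)+c(435,240))/2;print("shoe edge dist",(f-C)@u)
tgt(G[0],G[1],-.006+.0,-47)
```

```text
[ 0.482666   -0.19417436] 0.025239962508253413 0.02527825408651087 42.115047651352555 42.88496822409146
[ 0.4841496  -0.19283312]
shoe edge dist 0.029316931425522646
shift [  0.8 156.7   5.3] turn [-0.0001 -0.0013  0.0005] t 2.35 open 0.08497196098379671
```

```bash
python3 -m inch '[[[1,40,5],[0,0,0],50],[[1,80,5],[0,0,0],50],[[1,110,5],[0,0,0],50],[[1,130,5],[0,0,0],50],[[1,140,5],[0,0,0],50],[[1,147,5],[0,0,0],50],[[1,147,5],[0,0,0],50],[[1,147,5],[0,0,0],20],[[1,147,5],[0,0,0],20],[[1,147,5],[0,0,0],20],[[1,147,5],[0,0,0],20],[[1,147,5],[0,0,0],20],[[1,147,5],[0,0,0],20],[[1,147,5],[0,0,0],20]]' 35
```

```text
time: 3.75
ee_pos: [0.4849, -0.1935, 0.005]
tcp_rot: [-89.9, -0.2, -47.1]
wrist_force: [-1.0, -0.1, 6.6]
opening: 0.0253
```

Run:
```python
from h import *
p=cam("wrist");save(p,"w2.png",(220,100,420,300),3)
```

```text
(no output)
```

View pics/w2.png

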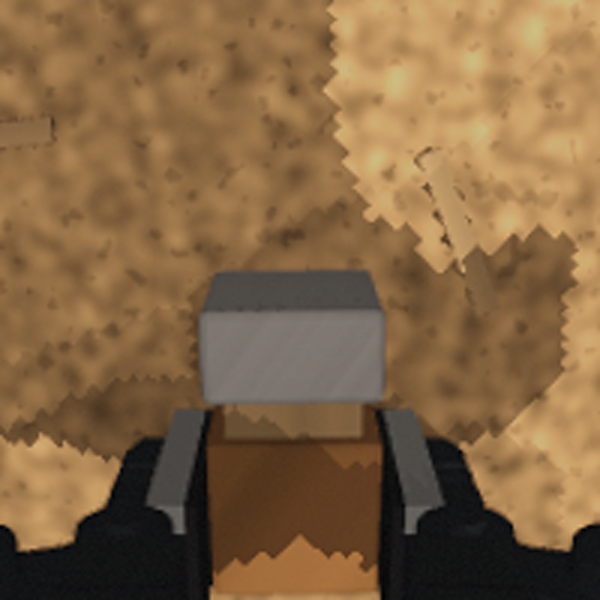

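The wood is gripped between the pads, near the shoulder but clear of the shoe (shoe top at crop y 310–402, gap to 442).

Run:
```python
from h import *
o=bot.get_obs();print(o["ee_pos"],o["tcp_rot"])
p=cam("wrist");M=R.from_euler("xyz",o["tcp_rot"],degrees=True)
for x,y in((201,310),(384,310),(201,402),(384,402),(210,442),(380,442)):
    print(np.round(M.inv().apply(at(p,220+x/3,100+y/3,.026,1)-o["ee_pos"])*1000,1))
A=np.array([.5545,.0391]);
q=o["ee_pos"];tgt(q[0],q[1],.13,-47)
```

```text
[ 0.48489608 -0.19352037  0.00502784] [-89.94356625  -0.15119153 -47.06830321]
[-12.5 -21.   31.4]
[ 12.6 -20.9  31.4]
[-13.  -21.   17.8]
[ 13.  -20.9  17.8]
[-11.9 -21.   11.6]
[ 12.6 -20.9  11.6]
shift [ 3.00e-01 -1.25e+02  1.00e-01] turn [-0.001  -0.0012  0.0026] t 3.85 open 0.025564644832164026
```

```bash
python3 -m inch '[[[0,-15,0],[0,0,0],20],[[0,-45,0],[0,0,0],20],[[0,-90,0],[0,0,0],20],[[0,-125,0],[0,0,0],20],[[-58,-145,149],[0,-0.902,0],20],[[-58,-145,149],[0,-0.902,0],20],[[-58,-145,149],[0,-0.902,0],20],[[-58,-145,149],[0,-0.902,0],20],[[-58,-145,149],[0,-0.902,0],20],[[-58,-145,149],[0,-0.902,0],20],[[-58,-145,149],[0,-0.902,0],20],[[-58,-145,149],[0,-0.902,0],20],[[-58,-145,149],[0,-0.902,0],20]]'
python3 - <<'E'
from h import *
p=cam("wrist");save(p,"w3.png",(200,20,440,260),2.5*1)
r=bot.cut_out(p,"press");print([(x["box"],x["confidence"]) for x in r])
print(bot.get_obs()["wrist_force"])
E
```

```text
time: 5.15
ee_pos: [0.5541, -0.0495, 0.1504]
tcp_rot: [-90.1, -0.2, 4.4]
wrist_force: [-0.2, -0.0, -1.0]
opening: 0.0253
[([179.2, 1.8, 458.0, 173.8], 0.87)]
[-0.12907026 -0.53557038 -1.22436303]
```

View pics/w3.png

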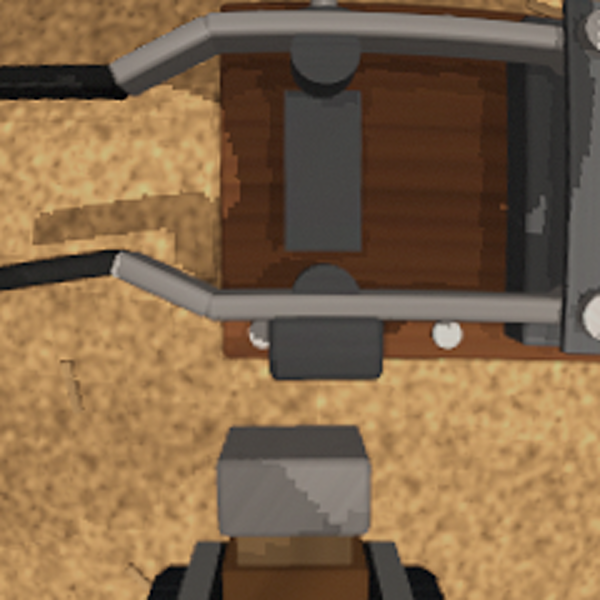

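The wrist view shows the anvil top at crop x 285–361, y 92–250, with a jaw at each end and the peg with its shoe below.

Run:
```python
from h import *
o=bot.get_obs();M=R.from_euler("xyz",o["tcp_rot"],degrees=True)
p=cam("wrist");c=lambda x,y,z:at(p,200+x/2.5,20+y/2.5,z,1)
for dz in (.045,):
    a,b,d,e=[c(x,y,dz)[:2] for x,y in((284,92),(360,92),(286,250),(361,250))]
    C=(a+b+d+e)/4;v=(a+b-d-e)/2;w=(b+e-a-d)/2
    yaw=np.degrees(np.arctan2(v[1],v[0]))-90; print(C,np.linalg.norm(v),np.linalg.norm(w),yaw,np.degrees(np.arctan2(w[1],w[0])))
zt=o["ee_pos"][2]+.021
for x,y in((219,459),(370,459),(219,535),(370,535)): print(np.round(M.inv().apply(c(x,y,zt)-o["ee_pos"])*1000,1))
th=np.radians(4.7);X=np.array([np.cos(th),np.sin(th)]);Y=np.array([-X[1],X[0]])
for z in(.055,.065): print("jaws",[(np.round((c(x,y,z)[:2]-C)@Y*1000,1)) for x,y in((325,97),(325,264))])
for A in (C,np.array([.5545,.0391])):
    G=A+Y*(-.004-.0085); print(G)
tgt(G[0],G[1],.09,4.7)
print("grips",(A-.085*X))
```

```text
[0.55601794 0.04061744] 0.05137583285695827 0.02394187926668229 5.028329535591794 4.958022485310234
[-12.8 -21.1  31.4]
[ 12.1 -21.   31.4]
[-13.2 -21.1  17.9]
[ 12.5 -21.   17.9]
jaws [np.float64(22.0), np.float64(-29.9)]
jaws [np.float64(20.2), np.float64(-29.7)]
[0.55704217 0.02815948]
[0.55552423 0.02664203]
shift [ 7.3 60.1 76. ] turn [ 0.0015 -0.0035  0.0025] t 5.3 open 0.025406657356077562
grips [0.46978582 0.03213523]
```

```bash
python3 -m inch '[[[9,20,40],[0,-0.009,0],20],[[9,40,77.4],[0.001,-0.009,0.002],20],[[9,50,77.4],[0.001,-0.009,0.002],20],[[9,50,77.4],[0.001,-0.009,0.002],20],[[9,50,77.4],[0.001,-0.009,0.002],20]]'
python3 - <<'E'
from h import *
o=bot.get_obs();print(o["ee_pos"],o["tcp_rot"])
M=R.from_euler("xyz",o["tcp_rot"],degrees=True)
tgt(.5571,.0282,.05,5)
p=cam("wrist");r=bot.cut_out(p,"press");save(p,"w4.png",(200,60,440,260),3)
print(proj(p,[.5571-.0872*.0315,.0282+.9962*.0315,.05+.021],1))
E
```

```text
time: 5.8
ee_pos: [0.5572, 0.0277, 0.1005]
tcp_rot: [-90.0, -0.0, 5.0]
wrist_force: [0.5, -1.0, -0.7]
opening: 0.0254
[0.55716996 0.02768922 0.10048659] [-9.00407354e+01 -3.70685246e-02  4.96997717e+00]
shift [-0.1 50.5  0.6] turn [ 0.0007 -0.0005  0.0006] t 5.8 open 0.025448286390186793
[318.22110028 178.05741349]
```

View pics/w4.png

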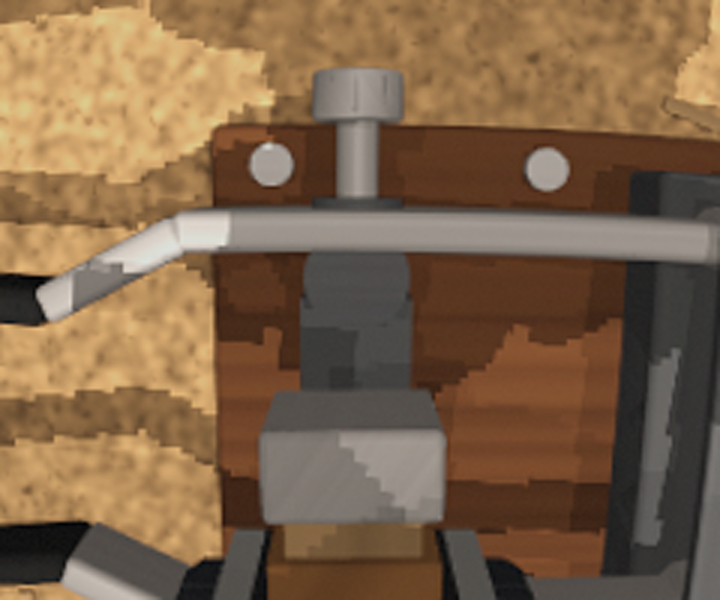

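The peg sits centred over the anvil (shoe at crop x 262–445, anvil 301–411), with the left jaw clear beyond it. Lowering.

```bash
python3 -m inch '[[[0,12,0.5],[0,0,0],20],[[0,26,0.5],[0,0,0],20],[[0,38,0.5],[0,0,0],20],[[0,44,0.5],[0,0,0],20],[[0,47,0.5],[0,0,0],20],[[0,48.5,0.5],[0,0,0],20],[[0,49.5,0.5],[0,0,0],20],[[0,49.5,0.5],[0,0,0],20]]'
python3 - <<'E'
from h import *
p=cam("wrist");o=bot.get_obs();print(o["wrist_force"],o["ee_pos"])
K=lambda y,z:(at(p,319,60+y/3,z,1)[:2]-np.array([.5560,.0406]))@np.array([-.0872,.9962])*1000
cv2.imwrite("pics/w5.png",cv2.resize(p["frame"][60:260,200:440,::-1],None,fx=3,fy=3,interpolation=cv2.INTER_CUBIC))
for y in(300,320,340,360): print(y,K(y,.066),K(y,.071))
E
```

```text
time: 6.7
ee_pos: [0.5578, 0.0279, 0.0519]
tcp_rot: [-90.0, -0.1, 4.9]
wrist_force: [0.1, -0.1, -1.5]
opening: 0.0252
[ 0.31741367  0.36244538 -1.30450754] [0.5578643  0.02792281 0.0519526 ]
300 35.69482939366914 36.39525157078651
320 32.85021537165257 33.66072999516063
340 29.985677950188137 30.907056096854646
360 27.098322293875793 28.131447076586113
```

View pics/w5.png

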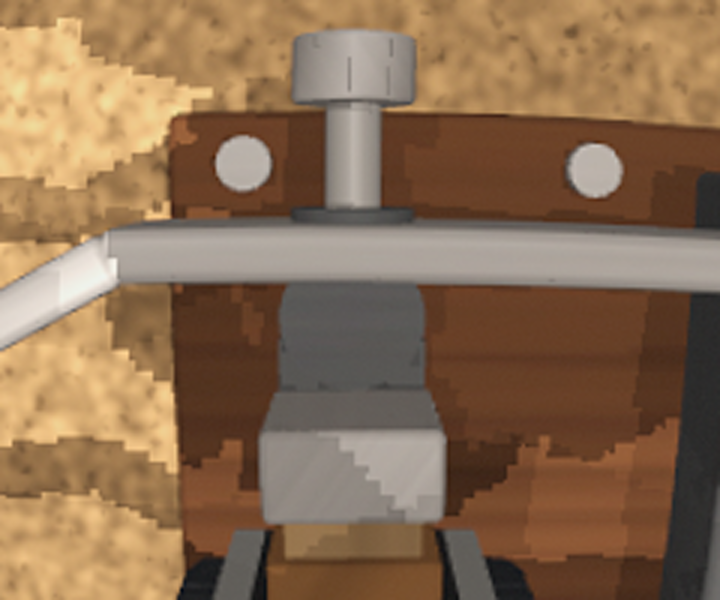

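Peg just above the anvil, between the jaws with clearance; lowering the last millimetres.

```bash
python3 -m inch '[[[-0.5,1,0],[0,0,0],20],[[-0.5,2,0],[0,0,0],20],[[-0.5,2,0],[0,0,0],20]]'; python3 -c "
from h import *
print(bot.get_obs()['wrist_force'],bot.get_obs()['ee_pos'])"
```

```text
time: 7.05
ee_pos: [0.5575, 0.0279, 0.0501]
tcp_rot: [-90.0, -0.2, 4.9]
wrist_force: [0.2, -0.4, 0.5]
opening: 0.0254
[ 0.16469713 -0.4021208   0.49450048] [0.55745789 0.02792317 0.05008679]
```

```bash
python3 -m inch '[[[0,0.7,0],[0,0,0],20],[[0,0.7,0],[0,0,0],20],[[0,0.7,0],[0,0,0],20]]'
```

```text
time: 7.35
ee_pos: [0.5575, 0.0279, 0.05]
tcp_rot: [-90.0, -0.2, 4.9]
wrist_force: [-2.9, 0.0, 5.0]
opening: 0.0253
```

Contact felt. Release and lift.

```bash
python3 -m inch '[[[0,0,0],[0,0,0],28],[[0,0,0],[0,0,0],32],[[0,0,0],[0,0,0],40],[[0,0,0],[0,0,0],45],[[0,0,0],[0,0,0],45],[[0,-10,0],[0,0,0],45],[[0,-40,0],[0,0,0],45],[[0,-80,0],[0,0,0],45],[[0,-110,0],[0,0,0],60],[[0,-110,-40],[0,0,0],85],[[0,-110,-70],[0,0,0],85],[[0,-110,-70],[0,0,0],85],[[0,-110,-70],[0,0,0],85]]'
python3 - <<'E'
from h import *
p=cam("wrist");save(p,"w6.png",(200,40,440,280),2.5)
th=np.radians(5);X=np.array([np.cos(th),np.sin(th)]);g=np.array([.556,.0406])-.085*X;print(g)
tgt(g[0],g[1],.15,95)
E
```

```text
time: 8.65
ee_pos: [0.5632, -0.0423, 0.1607]
tcp_rot: [-90.0, -0.2, 4.9]
wrist_force: [0.1, 0.6, 0.2]
opening: 0.0852
[0.47132345 0.03319176]
shift [-85.2  10.1  82.5] turn [ 0.0032 -1.5723  0.0024] t 8.7 open 0.08501737138536027
```

View pics/w6.png

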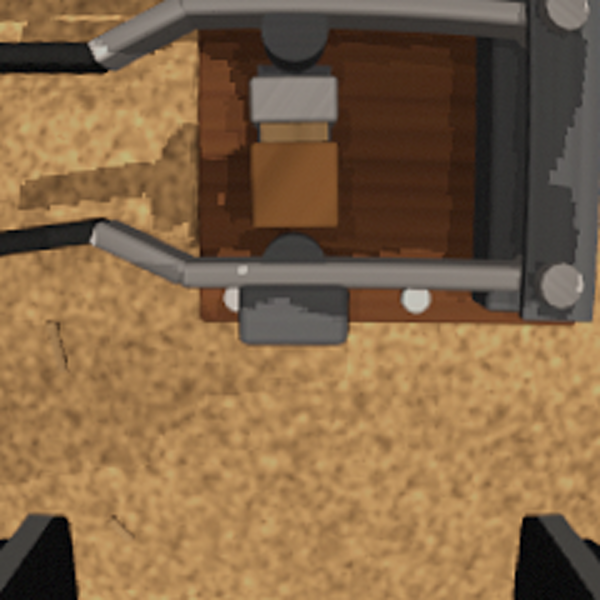

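The peg lies square and level on the anvil, clear of both jaws, with the shoe towards the left jaw. Next: turn and go over the handles.

```bash
python3 -m inch '[[[-85,10,82.5],[0.003,-1.572,0.002],85],[[-85,10,82.5],[0.003,-1.572,0.002],85],[[-85,10,82.5],[0.003,-1.572,0.002],85],[[-85,10,82.5],[0.003,-1.572,0.002],85],[[-85,10,82.5],[0.003,-1.572,0.002],85],[[-85,10,82.5],[0.003,-1.572,0.002],85],[[-85,10,82.5],[0.003,-1.572,0.002],85],[[-85,10,82.5],[0.003,-1.572,0.002],85],[[-85,10,82.5],[0.003,-1.572,0.002],85],[[-85,10,82.5],[0.003,-1.572,0.002],85],[[-85,10,82.5],[0.003,-1.572,0.002],85],[[-85,10,82.5],[0.003,-1.572,0.002],85],[[-85,10,82.5],[0.003,-1.572,0.002],85],[[-85,10,82.5],[0.003,-1.572,0.002],85]]'
python3 - <<'E'
from h import *
p=cam("wrist");save(p,"w7.png",(140,100,500,370),2)
tgt(.4713,.0332,.037,95);print(bot.get_obs()["q"])
E
```

```text
time: 10.1
ee_pos: [0.4714, 0.0336, 0.1502]
tcp_rot: [-90.0, -0.0, 94.9]
wrist_force: [0.2, 0.1, -0.3]
opening: 0.0852
shift [ -0.3 113.2   0.2] turn [ 0.0004 -0.0013  0.0002] t 10.15 open 0.08509226655368764
[ 4.05535815e+00 -6.51110081e+00 -1.02579979e+01  8.62284219e+01
  1.13192607e-02 -8.67398106e-01]
```

View pics/w7.png

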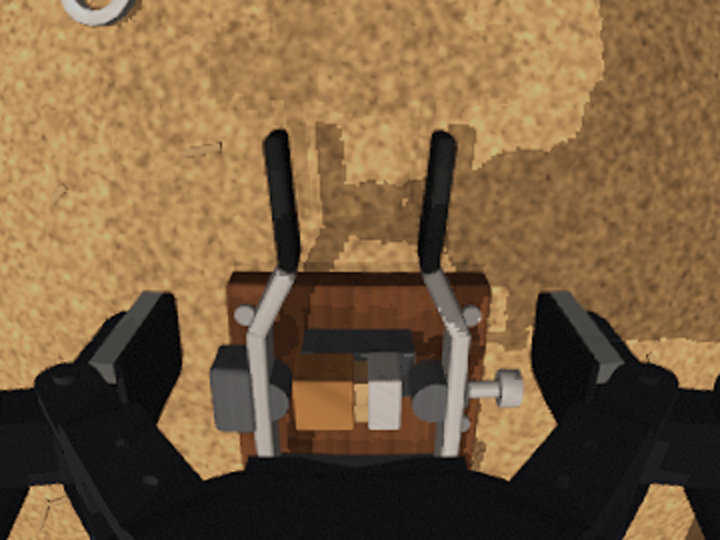

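The view shows both handles between the open fingers (bars at crop x 264–300 and 419–456) and the peg still in place.

Run:
```python
from h import *
o=bot.get_obs();M=R.from_euler("xyz",o["tcp_rot"],degrees=True)
p=cam("wrist")
for x,y in((264,140),(274,265),(456,140),(444,265),(276,132),(442,132)):
    print((x,y),np.round(M.inv().apply(at(p,140+x/2,100+y/2,.07,1)-o["ee_pos"])*1000,1))
```

```text
(264, 140) [-34.2  80.2  28.9]
(274, 265) [-32.3  80.2 -20.2]
(456, 140) [36.6 80.2 28.9]
(444, 265) [ 33.9  80.2 -20.3]
(276, 132) [-29.7  80.2  31.9]
(442, 132) [31.2 80.2 31.8]
```

```bash
python3 -m inch '[[[0.7,30,0.5],[0,0,0],85],[[0.7,60,0.5],[0,0,0],85],[[0.7,85,0.5],[0,0,0],85],[[0.7,102,0.5],[0,0,0],85],[[0.7,110,0.5],[0,0,0],85],[[0.7,113,0.5],[0,0,0],85],[[0.7,113,0.5],[0,0,0],76],[[0.7,113,0.5],[0,0,0],74],[[0.7,113,0.5],[0,0,0],72],[[0.7,113,0.5],[0,0,0],70],[[0.7,113,0.5],[0,0,0],68],[[0.7,113,0.5],[0,0,0],66]]' 20
python3 - <<'E'
from h import *
p=cam("wrist");save(p,"w8.png",(140,60,500,330),2)
o=bot.get_obs();print(o["wrist_force"],o["torque"],o["opening"])
E
```

```text
time: 11.4
ee_pos: [0.4715, 0.0341, 0.0379]
tcp_rot: [-90.1, 0.0, 94.9]
wrist_force: [1.9, 1.3, 4.4]
opening: 0.0659
[1.14285219 0.26887951 4.22910165] [ 0.1625963  -0.29089317  0.03719847] 0.06565844824536604
```

View pics/w8.png

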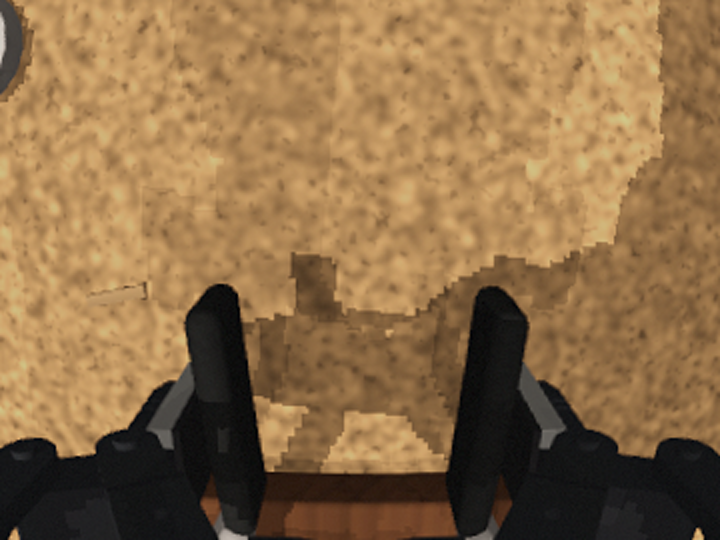

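```bash
for i in 1; do python3 -m inch '[[[0,0,0],[0,0,0],64],[[0,0,0],[0,0,0],62],[[0,0,0],[0,0,0],60],[[0,0,0],[0,0,0],58],[[0,0,0],[0,0,0],57],[[0,0,0],[0,0,0],56],[[0,0,0],[0,0,0],56]]' 20; done
```

```text
time: 12.15
ee_pos: [0.4718, 0.034, 0.0381]
tcp_rot: [-90.1, 0.0, 94.9]
wrist_force: [1.0, -0.3, 5.9]
opening: 0.0562
```

```bash
python3 -m inch '[[[0,0,0],[0,0,0],55],[[0,0,0],[0,0,0],54],[[0,0,0],[0,0,0],53],[[0,0,0],[0,0,0],52],[[0,0,0],[0,0,0],52]]'; python3 -m inch '[[[0,0,0],[0,0,0],51],[[0,0,0],[0,0,0],50],[[0,0,0],[0,0,0],50]]';python3 -m inch '[[[0,0,0],[0,0,0],49],[[0,0,0],[0,0,0],48],[[0,0,0],[0,0,0],48]]'
```

```text
time: 12.65
ee_pos: [0.472, 0.0339, 0.0386]
tcp_rot: [-90.2, 0.0, 94.9]
wrist_force: [-1.4, -0.5, 8.3]
opening: 0.0521
time: 12.95
ee_pos: [0.4721, 0.0338, 0.039]
tcp_rot: [-90.2, 0.0, 94.9]
wrist_force: [-0.8, -0.9, 8.2]
opening: 0.0499
time: 13.25
ee_pos: [0.4722, 0.0337, 0.0394]
tcp_rot: [-90.2, 0.1, 94.9]
wrist_force: [-0.4, 0.2, 8.5]
opening: 0.0483
```

```bash
python3 -m inch '[[[0,0,0],[0,0,0],47.5],[[0,0,0],[0,0,0],47],[[0,0,0],[0,0,0],47]]'; python3 -m inch '[[[0,0,0],[0,0,0],46.5],[[0,0,0],[0,0,0],46],[[0,0,0],[0,0,0],46]]'
```

```text
time: 13.55
ee_pos: [0.4722, 0.0336, 0.0395]
tcp_rot: [-90.2, 0.1, 94.9]
wrist_force: [-0.2, 0.3, 5.8]
opening: 0.0475
time: 13.85
ee_pos: [0.4723, 0.0336, 0.0397]
tcp_rot: [-90.2, 0.1, 94.9]
wrist_force: [-0.0, -0.4, 6.6]
opening: 0.0461
```

```bash
python3 -m inch '[[[0,0,0],[0,0,0],45.5],[[0,0,0],[0,0,0],45],[[0,0,0],[0,0,0],45]]'; python3 -c "
from h import *
p=cam('wrist')
o=bot.get_obs();print(o['wrist_force'],o['opening'])"
```

```text
time: 14.15
ee_pos: [0.4724, 0.0336, 0.0399]
tcp_rot: [-90.3, 0.1, 94.9]
wrist_force: [-0.3, 0.1, 6.8]
opening: 0.0455
[ 0.27333884 -0.61080111  6.5558735 ] 0.04521872284489099
```

```bash
python3 -m inch '[[[0,0,0],[0,0,0],44.5],[[0,0,0],[0,0,0],44.5],[[0,0,0],[0,0,0],44.5]]'; python3 -m inch '[[[0,0,0],[0,0,0],44],[[0,0,0],[0,0,0],44],[[0,0,0],[0,0,0],44]]'
```

```text
time: 14.5
ee_pos: [0.4724, 0.0335, 0.04]
tcp_rot: [-90.3, 0.1, 94.9]
wrist_force: [0.3, -0.1, 5.8]
opening: 0.0446
time: 14.8
ee_pos: [0.4724, 0.0335, 0.04]
tcp_rot: [-90.3, 0.1, 94.9]
wrist_force: [-0.5, 0.8, 5.7]
opening: 0.0446
```

```bash
python3 -m inch '[[[0,0,0],[0,0,0],43.5],[[0,0,0],[0,0,0],43.5],[[0,0,0],[0,0,0],43.5]]'; python3 -m inch '[[[0,0,0],[0,0,0],43],[[0,0,0],[0,0,0],43],[[0,0,0],[0,0,0],43]]'
```

```text
time: 15.1
ee_pos: [0.4725, 0.0335, 0.0401]
tcp_rot: [-90.3, 0.1, 94.9]
wrist_force: [0.7, -0.3, 6.0]
opening: 0.0433
time: 15.4
ee_pos: [0.4725, 0.0335, 0.0402]
tcp_rot: [-90.3, 0.1, 94.9]
wrist_force: [0.5, 0.2, 5.0]
opening: 0.0435
```

```bash
python3 -m inch '[[[0,0,0],[0,0,0],42.5],[[0,0,0],[0,0,0],42.5],[[0,0,0],[0,0,0],42.5]]'; python3 -m inch '[[[0,0,0],[0,0,0],42],[[0,0,0],[0,0,0],42],[[0,0,0],[0,0,0],42]]'
```

```text
time: 15.7
ee_pos: [0.4725, 0.0335, 0.0403]
tcp_rot: [-90.3, 0.1, 94.9]
wrist_force: [0.6, 0.7, 5.4]
opening: 0.0427
time: 16.0
ee_pos: [0.4725, 0.0335, 0.0403]
tcp_rot: [-90.3, 0.1, 94.8]
wrist_force: [-0.1, 0.0, 5.3]
opening: 0.0426
```

```bash
python3 -m inch '[[[0,0,0],[0,0,0],41.5],[[0,0,0],[0,0,0],41.5],[[0,0,0],[0,0,0],41.5]]'; python3 -m inch '[[[0,0,0],[0,0,0],41],[[0,0,0],[0,0,0],41],[[0,0,0],[0,0,0],41]]'
```

```text
time: 16.3
ee_pos: [0.4726, 0.0335, 0.0404]
tcp_rot: [-90.3, 0.1, 94.8]
wrist_force: [0.2, -0.6, 5.5]
opening: 0.0415
time: 16.6
ee_pos: [0.4726, 0.0335, 0.0405]
tcp_rot: [-90.3, 0.1, 94.8]
wrist_force: [-0.2, -0.3, 5.7]
opening: 0.0414
```

```bash
python3 -m inch '[[[0,0,0],[0,0,0],40.5],[[0,0,0],[0,0,0],40.5],[[0,0,0],[0,0,0],40.5]]'; python3 -m inch '[[[0,0,0],[0,0,0],40],[[0,0,0],[0,0,0],40],[[0,0,0],[0,0,0],40]]'
```

```text
time: 16.9
ee_pos: [0.4726, 0.0335, 0.0405]
tcp_rot: [-90.3, 0.1, 94.8]
wrist_force: [-0.6, -0.0, 5.8]
opening: 0.0408
time: 17.2
ee_pos: [0.4727, 0.0335, 0.0406]
tcp_rot: [-90.3, 0.1, 94.8]
wrist_force: [0.4, 0.5, 4.8]
opening: 0.0404
```

```bash
python3 -m inch '[[[0,0,0],[0,0,0],39.5],[[0,0,0],[0,0,0],39.5],[[0,0,0],[0,0,0],39.5]]'
python3 - <<'E'
from h import *
p=cam("scene")
K=np.array([.556,.0406,.06]);c=proj(p,K).astype(int);print(c)
save(p,"s1.png",(int(c[0]-50),int(c[1]-40),int(c[0]+50),int(c[1]+35)),8)
E
```

```text
time: 17.5
ee_pos: [0.4727, 0.0335, 0.0407]
tcp_rot: [-90.3, 0.1, 94.8]
wrist_force: [-0.2, 0.3, 5.5]
opening: 0.0398
[313 194]
```

View pics/s1.png

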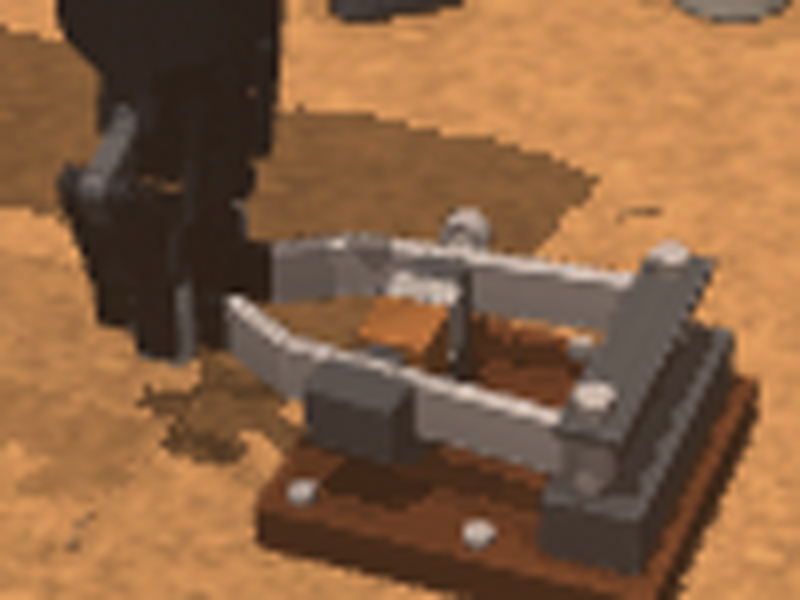

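The scene view shows the peg held straight between the jaws, the shoe by now close to the wood. Handles still follow the fingers; continuing in small steps.

```bash
python3 -m inch '[[[0,0,0],[0,0,0],39],[[0,0,0],[0,0,0],39],[[0,0,0],[0,0,0],39]]'; python3 -m inch '[[[0,0,0],[0,0,0],38.5],[[0,0,0],[0,0,0],38.5],[[0,0,0],[0,0,0],38.5]]'
```

```text
time: 17.85
ee_pos: [0.4728, 0.0335, 0.0408]
tcp_rot: [-90.3, 0.0, 94.8]
wrist_force: [0.8, 1.3, 5.5]
opening: 0.039
time: 18.15
ee_pos: [0.4728, 0.0335, 0.0408]
tcp_rot: [-90.3, 0.0, 94.8]
wrist_force: [-0.6, 0.3, 5.9]
opening: 0.0385
```

```bash
python3 -m inch '[[[0,0,0],[0,0,0],38],[[0,0,0],[0,0,0],38],[[0,0,0],[0,0,0],38]]'
python3 - <<'E'
from h import *
p=cam("scene")
# print colour profile along peg axis: anvil y axis at top z=.071, x=.556 centre
Y=np.array([-.0872,.9962]);X=np.array([.9962,.0872])
for xo in (0,.006):
  out=[]
  for t in np.arange(-30,28,2):
    P=np.array([.556,.0406])+Y*t/1000+X*xo
    u,v=proj(p,[*P,.071]); 
    c=cv2.getRectSubPix(p["frame"],(1,1),(float(u),float(v)))[0,0]
    out.append((int(t),*[int(k) for k in c]))
  print(out)
E
```

```text
time: 18.45
ee_pos: [0.4728, 0.0335, 0.0409]
tcp_rot: [-90.3, 0.0, 94.8]
wrist_force: [-0.5, 0.1, 4.9]
opening: 0.0384
[(-30, 91, 79, 75), (-28, 102, 81, 70), (-26, 130, 88, 60), (-24, 165, 100, 54), (-22, 174, 106, 58), (-20, 178, 109, 59), (-18, 176, 108, 58), (-16, 174, 107, 57), (-14, 173, 106, 56), (-12, 170, 104, 55), (-10, 168, 102, 54), (-8, 165, 100, 53), (-6, 161, 98, 53), (-4, 156, 96, 54), (-2, 153, 99, 61), (0, 151, 104, 70), (2, 164, 128, 102), (4, 176, 152, 134), (6, 182, 165, 153), (8, 181, 164, 153), (10, 181, 164, 152), (12, 161, 145, 135), (14, 136, 122, 115), (16, 117, 105, 99), (18, 107, 96, 91), (20, 98, 87, 82), (22, 97, 87, 82), (24, 98, 89, 84), (26, 109, 99, 93)]
[(-30, 92, 78, 70), (-28, 96, 74, 60), (-26, 115, 79, 53), (-24, 153, 96, 55), (-22, 185, 113, 59), (-20, 180, 110, 58), (-18, 178, 109, 58), (-16, 178, 108, 58), (-14, 178, 107, 58), (-12, 177, 107, 59), (-10, 175, 106, 58), (-8, 174, 106, 58), (-6, 172, 105, 57), (-4, 170, 105, 57), (-2, 169, 109, 65), (0, 165, 122, 92), (2, 153, 131, 116), (4, 156, 140, 130), (6, 177, 160, 148), (8, 189, 171, 159), (10, 192, 174, 161), (12, 195, 176, 162), (14, 158, 142, 132), (16, 119, 107, 101), (18, 96, 86, 81), (20, 96, 86, 81), (22, 96, 86, 82), (24, 102, 91, 87), (26, 111, 99, 94)]
```

```bash
python3 -m inch '[[[0,0,0],[0,0,0],37.5],[[0,0,0],[0,0,0],37.5],[[0,0,0],[0,0,0],37.5]]'; python3 -m inch '[[[0,0,0],[0,0,0],37],[[0,0,0],[0,0,0],37],[[0,0,0],[0,0,0],37]]'
```

```text
time: 18.8
ee_pos: [0.4728, 0.0336, 0.0409]
tcp_rot: [-90.3, 0.0, 94.8]
wrist_force: [-1.6, -0.1, 4.6]
opening: 0.038
time: 19.1
ee_pos: [0.4728, 0.0336, 0.0409]
tcp_rot: [-90.3, 0.0, 94.8]
wrist_force: [0.2, 0.9, 5.1]
opening: 0.0382
```

```bash
python3 -m inch '[[[0,0,0],[0,0,0],36.5],[[0,0,0],[0,0,0],36.5],[[0,0,0],[0,0,0],36.5]]'; python3 -m inch '[[[0,0,0],[0,0,0],36],[[0,0,0],[0,0,0],36],[[0,0,0],[0,0,0],36]]'
```

```text
time: 19.4
ee_pos: [0.4728, 0.0336, 0.0409]
tcp_rot: [-90.3, 0.0, 94.8]
wrist_force: [0.8, -0.0, 5.5]
opening: 0.0378
time: 19.7
ee_pos: [0.4728, 0.0336, 0.0409]
tcp_rot: [-90.3, 0.0, 94.8]
wrist_force: [0.4, 0.2, 4.6]
opening: 0.0384
```

Stalled at about 38 mm with the 20 N limit: the shoe is home and the resistance is rising. I'll raise the force in small steps, with the travel limited to the give.

```bash
python3 -m inch '[[[0,0,0],[0,0,0],35.5],[[0,0,0],[0,0,0],35.5],[[0,0,0],[0,0,0],35.5]]' 21; python3 -m inch '[[[0,0,0],[0,0,0],35.5],[[0,0,0],[0,0,0],35.5],[[0,0,0],[0,0,0],35.5]]' 22
```

```text
time: 20.0
ee_pos: [0.4728, 0.0336, 0.0409]
tcp_rot: [-90.3, 0.0, 94.8]
wrist_force: [0.5, 0.8, 4.6]
opening: 0.0376
time: 20.3
ee_pos: [0.4729, 0.0336, 0.041]
tcp_rot: [-90.3, 0.0, 94.8]
wrist_force: [0.5, 0.9, 5.4]
opening: 0.0373
```

```bash
python3 -m inch '[[[0,0,0],[0,0,0],35.5],[[0,0,0],[0,0,0],35.5],[[0,0,0],[0,0,0],35.5]]' 22.5; python3 -m inch '[[[0,0,0],[0,0,0],35.5],[[0,0,0],[0,0,0],35.5],[[0,0,0],[0,0,0],35.5]]' 23
```

```text
time: 20.6
ee_pos: [0.4729, 0.0336, 0.041]
tcp_rot: [-90.3, 0.0, 94.8]
wrist_force: [0.3, -0.5, 5.8]
opening: 0.0376
time: 20.9
ee_pos: [0.4729, 0.0336, 0.041]
tcp_rot: [-90.3, 0.0, 94.9]
wrist_force: [0.3, -0.1, 5.1]
opening: 0.0373
```

```bash
python3 -m inch '[[[0,0,0],[0,0,0],35.5],[[0,0,0],[0,0,0],35.5],[[0,0,0],[0,0,0],35.5]]' 23.5
```

```text
time: 21.2
ee_pos: [0.4729, 0.0336, 0.0411]
tcp_rot: [-90.3, 0.0, 94.8]
wrist_force: [0.5, -0.4, 5.6]
opening: 0.0373
```

```bash
python3 -m inch '[[[0,0,0],[0,0,0],35.5],[[0,0,0],[0,0,0],35.5],[[0,0,0],[0,0,0],35.5]]' 24
```

```text
time: 21.5
ee_pos: [0.4729, 0.0336, 0.0411]
tcp_rot: [-90.3, 0.0, 94.8]
wrist_force: [1.2, 0.4, 4.7]
opening: 0.0369
```

```bash
python3 -m inch '[[[0,0,0],[0,0,0],35.3],[[0,0,0],[0,0,0],35.3],[[0,0,0],[0,0,0],35.3]]' 24.5
```

```text
time: 21.8
ee_pos: [0.4729, 0.0338, 0.0411]
tcp_rot: [-90.3, 0.0, 94.9]
wrist_force: [-0.0, 2.4, 4.9]
opening: 0.0353
```

It gave: at 24.5 N the opening jumped from 36.9 to 35.3 mm. A little further, so the give passes 1 mm, at a lower force limit.

```bash
python3 -m inch '[[[0,0,0],[0,0,0],34.5],[[0,0,0],[0,0,0],33.8],[[0,0,0],[0,0,0],33.8]]' 23
```

```text
time: 22.1
ee_pos: [0.4731, 0.0339, 0.0413]
tcp_rot: [-90.4, 0.0, 94.9]
wrist_force: [0.2, 0.9, 6.4]
opening: 0.0343
```

```bash
python3 -m inch '[[[0,0,0],[0,0,0],33.5],[[0,0,0],[0,0,0],33.5]]' 23; python3 -m inch '[[[0,0,0],[0,0,0],36],[[0,0,0],[0,0,0],40],[[0,0,0],[0,0,0],44],[[0,0,0],[0,0,0],48],[[0,0,0],[0,0,0],52],[[0,0,0],[0,0,0],56],[[0,0,0],[0,0,0],60],[[0,0,0],[0,0,0],64],[[0,0,0],[0,0,0],68],[[0,0,0],[0,0,0],74],[[0,0,0],[0,0,0],85],[[0,0,0],[0,0,0],85],[[0,0,0],[0,0,0],85]]'
```

```text
time: 22.3
ee_pos: [0.4731, 0.034, 0.0413]
tcp_rot: [-90.4, -0.0, 94.9]
wrist_force: [0.5, 1.2, 5.4]
opening: 0.0335
time: 23.6
ee_pos: [0.4733, 0.0339, 0.0416]
tcp_rot: [-90.4, 0.0, 94.9]
wrist_force: [0.5, -0.7, -0.3]
opening: 0.0849
```

Forces are back to zero. Lift clear and look.

```bash
python3 -m inch '[[[0,-20,0],[0,0,0],85],[[0,-50,0],[0,0,0],85],[[0,-80,0],[0,0,0],85],[[0,-110,0],[0,0,0],85],[[0,-130,40],[0,0,0],85],[[0,-140,70],[0,0,0],85],[[0,-140,70],[0,0,0],85],[[0,-140,70],[0,0,0],85]]'
python3 - <<'E'
from h import *
p=cam("wrist");c=proj(p,[.556,.0406,.06],1).astype(int);print(c)
q=cam("top");a=q["frame"][160:280,255:335,::-1];
f=p["frame"][:,:,::-1];y0=max(0,c[1]-70);f=f[y0:y0+130,c[0]-70:c[0]+70]
im=np.hstack([cv2.resize(f,(480,446),interpolation=2),cv2.resize(a,(297,446),interpolation=2)])
cv2.imwrite("pics/end.png",im);print(y0,c[0]-70,f.shape)
E
```

```text
time: 24.4
ee_pos: [0.4028, 0.0279, 0.1816]
tcp_rot: [-90.5, 0.0, 94.9]
wrist_force: [-0.4, 0.9, 0.2]
opening: 0.0852
[318 330]
260 248 (130, 140, 3)
```

View pics/end.png

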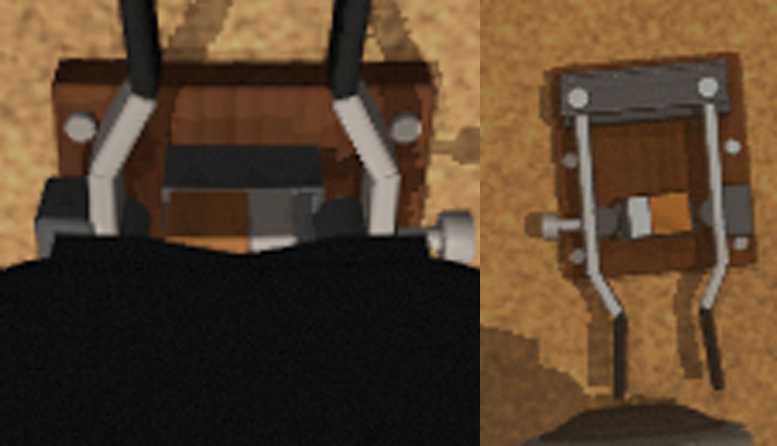

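The final view shows the shoe flush against the wood at crop (250,215) with no pale gap. The handles are open, the peg is lying on the anvil and the arm is clear.

```bash
python3 -c "
from h import *
o=bot.get_obs();print(o['time'],o['wrist_force']);print(bot.job_done())"
```

```text
24.5 [-0.05814177  0.19458863 -0.1693134 ]
the job is handed in; nothing more can be done
None
```

I laid the peg crosswise on the anvil with the shoe towards the left screw jaw, let go of it, then squeezed the handles until the click jaw gave. I stopped there, let the handles spring open, moved the arm clear and handed the job in at 24.5 s.

- **Squeeze:** The handles stalled at about 38 mm with 20 N per finger, which I took to be the shoe reaching home. At a 24.5 N limit the opening jumped from 36.9 to 35.3 mm. I closed on to 33.5 mm at a lower force limit of 23 N. From the change in opening I estimate the jaw gave about 1.5 mm. That estimate and the state of the wood are worked out from finger opening and force, because the cameras cannot measure either. The force limit stayed under the 28 N given for bruising.
- **Last checks:** In the final wrist and top pictures the shoe looks flush with no pale gap, the peg lies on the anvil and the handles are open. The wrist force was about zero. The arm touched none of the bystanders as far as I could tell, but I did not compare their positions before and after.
- **Disagreement:** My first reading of the left jaw was about 22 mm from the middle, but the opening at which the handles stalled fits about 23.5 mm better. The top and wrist cameras also differed by about 2 mm on the anvil's position; I used the wrist camera.

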